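# Eject the oven data logger and stop it on its chute

## Task

On the bakery bench, eject the white temperature logger that sits in the sloping dark steel dock: press the dock's square key all the way down with one finger, and with the other finger, which should be waiting in the chute, stop the logger as it pops out, before it slides off the low end. Do not pick the logger up, and leave everything else on the bench alone. The program finishes while still holding: one finger keeping the key fully down, the other stopping the logger, which lies still on the chute.

Things in the scene. Friction and masses are not known exactly. Their poses are not given: they have to be found in the camera images.
- dock: Fixed dark steel logger dock. Origin on the bench, on the chute's centre line, below the front end of the docked logger. z up; -x is the way the logger slides out (low end), +y the side of the square key. Bare chute from x = 0 down to x = -88 mm; housing (up to 108 mm high) at x = 5 to 111, y = -37 to 37 mm; plastic pod under the key, 24 mm high, at x = -70 to 46, y = 36 to 83 mm.
- chute: The dock's polished dark bed, straight, falling 22 degrees (0.384 rad), on which the logger slides by itself. Origin on the sliding surface, on its centre line, 50 mm above the bench, at the docked logger's front end; x runs up the slope to the housing, y as the dock's y, z square off the surface. Channel 47 mm wide between rails 5 mm thick and 6 mm high; it ends at x = -95 mm with no stop.
- trap_point (a point): Point on the sliding surface, on its centre line, 55 mm down the slope from the docked logger's front end, 29 mm above the bench; bare chute where a finger can wait.
- chute_lip (a point): Middle of the chute's open low end, on the sliding surface, 14 mm above the bench.
- key_top (a point): Centre of the top face of the spring key, a black square pad 34 x 34 mm, square to the dock. With the key up: x = -50, y = 60, z = 47 mm in the dock's frame, so beside the chute, 60 mm from its centre line; there the chute's surface is 30 mm and the rail's top 37 mm above the bench. It moves straight down with the key. Between pad and channel stands only the rail.
- key (a joint): Key travel in m: 0 up, 0.010 fully down; 2 N at the start, 5.6 N fully down, springs back when let go. It carries a small latch tooth in front of the logger: at 6 to 8 mm of travel the logger comes free, a spring (2.5 N) shoves it 22 mm out at about 0.2 m/s, and it slides on by its weight, off the end within half a second. If the key comes up under the logger the tooth lifts it.
- logger: The docked temperature logger: white plastic block 70 (its x) x 44 x 20 mm, about 0.16 kg, small dark display near its front end. Origin at the centre of its underside; front end at x = -35 mm. At the start it lies in the top of the chute at the chute's tilt, front end at the chute's origin, rear part under a roof.
- logger_front (a point): Lower edge of the logger's front (downhill) end, in the middle of its width.
- spare_logger: A second logger of the same shape lying flat on the bench: bystander, leave alone. Origin at the centre of its underside.
- jar: Jar 52 mm across, 85 mm high, standing: bystander. Origin under its centre.
- weight: Steel cylinder 48 mm across, 50 mm high: bystander. Origin under its centre.
- cutter: Thin steel pastry ring 72 mm across, 35 mm high: bystander. Origin under its centre.
- scraper: Dough scraper lying flat, about 90 x 125 mm, 18 mm high: bystander. Origin under its blade.
- cup: Steel cup 72 mm across, 70 mm high: bystander. Origin under its centre.
- brush: Pastry brush lying flat, at the robot's right: bystander.

How it is judged (in metres and radians):
On the way:
1. the key is pressed all the way down (at least 8 of its 10 mm) (value of joint key above 0.008 m).
At the end, for the whole second after the job is handed in: A finger keeps the key at least 7.5 mm down; the logger lies flat (within 5 mm) and still in the chute, its front end 12 to 85 mm down the slope from where it was docked, and leans on a finger (contact over 0.04 N), so it has popped out and is stopped before the open end (value of joint key above 0.0075 m and contact force between the fingers and key above 0.5 N and contact force between the fingers and logger above 0.04 N and x of logger_front in the frame of chute between -0.085 and -0.012 m and z of each of logger_front, logger in the frame of chute below 0.005 m and z of logger in the frame of chute above -0.004 m and angle between the x axis of logger and the x axis of chute, either way round below 0.15 rad and linear speed of logger below 0.01 m/s); the arm keeps its last pose, push and grip.
It fails at once if the logger slid off the low end of the chute (x of logger_front in the frame of chute below -0.105 m).
It fails at once if the logger was lifted off the chute (z of logger in the frame of chute above 0.012 m or z of logger_front in the frame of chute above 0.015 m).
It fails at once if something else on the bench was moved (over 15 mm) (distance of any of spare_logger, jar, weight, cutter, scraper, cup, brush from where it was at the start of the episode above 0.015 m).
It also fails if it takes over 32 s, if anything falls off the work surface, if the arm or the gripper's body presses on something with over 40 N, if the wrist force passes 120 N, or if a joint passes its speed limit or range.

## Robot

A 6-joint arm with a two-finger parallel gripper is mounted at the origin on the work surface. World frame = base frame: x ahead of the robot, y to its left, z up, the work surface at z = 0. Lengths are in mm, angles in degrees, forces in N, time in s.
With the tool pointing down it reaches from about 325 to 900 mm from the base axis. Payload 6.1 kg.
Tool frame: the origin (TCP) lies at the very end of the fingers, on their centre line; the grasp point (between the pads) lies 19 mm behind it; z points along the fingers, x is the direction in which the jaws open and shut, and the axes are right-handed (so a half turn about z gives the same grasp; the last joint's range is limited). The gripper opens to 87 mm and grips with 3 to 60 N. Pads are 19 mm wide; open, the fingers measure 117 mm over their backs; the gripper's body (75 mm by 190 mm) begins 51 mm behind the grasp point.
Start: joints at [69.551, 12.628, 87.462, -0, 79.91, -7.225], TCP at [142.972, 608.42, 222.538] pointing down, gripper open.
Joint ranges: [-170.65, 170.65], [-52.31, 119.04], [5.05, 147.46], [-71.25, 251.25], [11.57, 151.72], [-153.62, 153.62]. Speed limits (degrees/s): [147.25, 147.25, 172.46, 180, 180, 180].

## Interface

Orientations are given as [roll, pitch, yaw] about the fixed x, y, z axes, in that order (R = Rz(yaw) Ry(pitch) Rx(roll)).
In Python, from cell import arm gives the robot as it stands.
- The arm moves only by the tool step_arm, never from a script. Its argument "plan" is a list of rows, each a list of 3 entries, a list of its own where there are three numbers: the gripper command: -1 is fully open, 1 is shut, values between are in proportion, then the shift along the tool's x, y, z in units of 100 cm (1.0 is 100 cm), then the turn about the tool's z in units of pi/2 rad (1.0 is pi/2 rad). A call has 1 to 20 rows; each row is the pose to reach, as a shift and turn from the pose measured when the call began, along the tool's axes at that moment; what a row does not reach only later rows make up. A row lasts 1/8 s, in which the tool goes at most 62.5 mm and 10.7 degrees, less where a joint would pass 70% of its speed; a pose out of reach is approached as far as the arm can. A call with a number of a shift or a turn outside -1 to 1 is refused whole. A call with a gripper value outside its range is refused whole. The fingers move at their own pace and stop on an object; the grip force is fixed at half the most. Time passes only in rows, so rows that repeat a pose let the fingers close. It gives the time, the measured TCP pose, the force and the opening at its end, in the units of the state.
- arm.sense(): the state, without advancing time (a new reading comes with each control period).
- arm.snapshot(name): name is "scene" or "top" or "wrist"; returns the picture (420x560x3 uint8, red, green, blue); there is no depth.
- arm.camera_model(name): a dict with "camera_matrix" (3x3 intrinsics, pixels), "R" (3x3) and "t" (3): a world point X has camera coordinates R X + t. Camera axes: x right, y down, z forward; pixel columns grow to the right and rows downward; lengths in mm; the calibration is good to about 2 mm. A picture is of the moment at which its call begins: read the wrist's pose just before it. camera_model takes no time and is no camera call; for the wrist camera it gives the pose at the moment of the call.
- arm.hand_in(): hands the job in, once; it reports no verdict.
Trained networks look in the newest picture that a camera, given by its name, has taken for a name from the list of things; names that differ only in an ending like _2 or _b are one class to them, and where a whole thing is asked for, a point or a joint stands for the part that bears it (a point fixed in the world has none). Each returns a list of dicts, best first, with "p" (0 to 1); they miss things now and then, are a little off and sometimes report something else, mostly with a low value. They report only what shows in the picture. A call takes as long as a camera call.
- arm.search_frame(target, camera): "rect" ([left, top, right, bottom] in pixels, round what is visible of it).
The state is a dict: "time_s": time; "joint_positions": joint angles; "joint_vel": joint speeds; "joint_torque": joint torques, N m; "tcp_pos": TCP position; "tool_rot": TCP orientation; "wrist_force": force on the tool from outside, world axes, zero at the start; "wrist_torque": the same for the moment, N m; "width": finger opening in mm.
Only numpy, scipy, OpenCV 4.12 (cv2) and the standard library are available. Lean on these libraries where they do the work, as an engineer would, in place of code of your own. Each camera call takes 0.05 s, during which the arm holds its last target. There are 200 camera calls.

## Working session

There is one attempt and no reset: what is moved stays moved. The work goes in short steps, Python scripts to look and compute and a tool call to move; the robot and the scene stay as the last step left them, time stands still between calls to the robot, and variables do not carry over. Pictures are saved under pics/ and viewed, about 8 in all and at most 12, crops included, and the job is handed in when it is done.

Besides the shell and the picture viewer there is one more tool, called after "Emit:" by a JSON object that holds its "op" and its "data", one argument or row to a line. step_arm: Moves the arm, as the interface text tells. Shifts and turns lie within -1 to 1; 1 stands for 100 cm of shift or pi/2 rad of turn. Its arguments: {"type":"object","properties":{"plan":{"type":"array","items":{"type":"array"}}},"required":["plan"]}

```bash
mkdir -p pics
python3 - <<'E'
from cell import arm
import cv2,numpy as np
print(arm.sense())
for c in ["scene","top"]:
    im=arm.snapshot(c); cv2.imwrite(f"pics/{c}0.png",im[:,:,::-1])
    for t in ["dock","key_top","logger","jar","weight","cup","cutter","scraper"]:
        print(c,t,[(np.round(d["rect"]).tolist(),round(d["p"],2)) for d in arm.search_frame(t,c)[:3]])
    m=arm.camera_model(c); print({k:np.round(v,3).tolist() for k,v in m.items()})
E
```

```text
{'time_s': 0.0, 'joint_positions': array([ 6.95502982e+01,  1.26739140e+01,  8.75272111e+01,  3.53174809e-04,
        7.99106821e+01, -7.22664508e+00]), 'joint_vel': array([-0.04145885, -0.04981247, -0.10802935,  0.00118799,  0.00557887,
       -0.04507924]), 'joint_torque': array([-4.95788045e-04, -4.94613576e+01, -3.87369633e+01,  6.98008086e-02,
        5.71136351e-02, -1.41331820e-04]), 'tcp_pos': array([142.76017636, 607.82638832, 221.43826222]), 'tool_rot': array([-1.79985590e+02,  1.10875301e-01,  7.67768950e+01]), 'wrist_force': array([0.58852505, 0.46224798, 0.49431299]), 'wrist_torque': array([-0.05895454,  0.01058775,  0.00917919]), 'width': 86.85975982506459}
scene dock [([321.0, 170.0, 376.0, 220.0], 0.79)]
scene key_top [([323.0, 169.0, 377.0, 220.0], 0.48), ([343.0, 166.0, 351.0, 183.0], 0.43)]
scene logger []
scene jar [([315.0, 196.0, 330.0, 218.0], 0.76)]
scene weight [([333.0, 211.0, 348.0, 229.0], 0.74)]
scene cup [([379.0, 172.0, 400.0, 194.0], 0.97), ([340.0, 168.0, 351.0, 180.0], 0.35), ([322.0, 177.0, 368.0, 197.0], 0.28)]
scene cutter [([304.0, 153.0, 326.0, 
[... 207 characters left out ...]
, [-0.509, 0.397, -0.764]], 't': [-276.006, -357.891, 1868.201]}
top dock [([158.0, 148.0, 204.0, 228.0], 0.74)]
top key_top [([160.0, 205.0, 174.0, 218.0], 0.49)]
top logger [([178.0, 181.0, 197.0, 195.0], 0.76)]
top jar []
top weight [([216.0, 155.0, 231.0, 175.0], 0.54)]
top cup [([126.0, 151.0, 151.0, 177.0], 0.96), ([177.0, 183.0, 193.0, 196.0], 0.46)]
top cutter [([161.0, 251.0, 191.0, 275.0], 0.51)]
top scraper [([96.0, 200.0, 143.0, 240.0], 0.79), ([176.0, 180.0, 195.0, 194.0], 0.22)]
{'camera_matrix': [[522.131, 0.0, 281.624], [0.0, 522.131, 210.082], [0.0, 0.0, 1.0]], 'R': [[0.026, -1.0, -0.011], [-0.981, -0.023, -0.192], [0.191, 0.016, -0.981]], 't': [-125.075, 592.701, 1361.729]}
```

View pics/scene0.png

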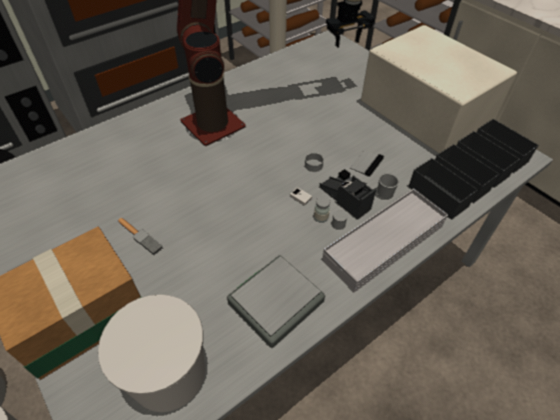

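View pics/top0.png

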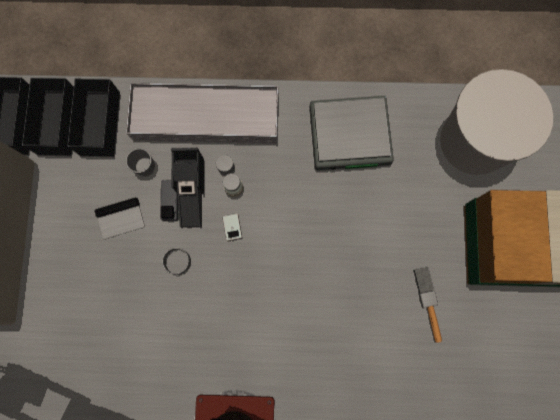

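The dock is at about (185,187) in the top view. The chute runs down-image, towards the robot, with the key at its left at (167,212). The spare logger is at (232,227), and the jar and weight are to the right. Next I'll take a wrist view.

```bash
cat > h.py <<'E'
from cell import arm
import cv2,numpy as np
def ray(cam,uv,z,m=None):
    m=m or arm.camera_model(cam); R=np.array(m["R"]);t=np.array(m["t"]);K=np.array(m["camera_matrix"])
    d=R.T@np.linalg.solve(K,[uv[0],uv[1],1]); c=-R.T@t
    return c+d*(z-c[2])/d[2]
def proj(m,X):
    K=np.array(m["camera_matrix"]);p=(np.array(X)@np.array(m["R"]).T+np.array(m["t"]))@K.T
    return p[:,:2]/p[:,2:]
E
python3 - <<'E'
from h import *
for n,uv,z in [("key",(167,212),47),("chutelow",(190,226),14),("logger",(187,188),75),("jar",(232,183),40),("spare",(232,227),10),("cutter",(177,262),20),("cup",(140,162),40)]:
    print(n,ray("top",uv,z).round())
im=arm.snapshot("wrist"); m=arm.camera_model("wrist"); print({k:np.round(v,3).tolist() for k,v in m.items()})
cv2.imwrite("pics/w0.png",im[:,:,::-1])
for t in ["dock","key_top","logger"]:
    print(t,[(np.round(d["rect"]).tolist(),round(d["p"],2)) for d in arm.search_frame(t,"wrist")[:3]])
E
```

```text
key [585. 204.  47.]
chutelow [553. 145.  14.]
logger [647. 147.  75.]
jar [672.  30.  40.]
spare [553.  28.  10.]
cutter [451. 173.  20.]
cup [727. 291.  40.]
{'camera_matrix': [[371.588, 0.0, 278.087], [0.0, 371.588, 209.098], [0.0, 0.0, 1.0]], 'R': [[0.229, 0.973, -0.0], [0.936, -0.22, 0.274], [0.267, -0.063, -0.962]], 't': [-624.591, -33.373, 391.898]}
dock []
key_top []
logger []
```

View pics/w0.png

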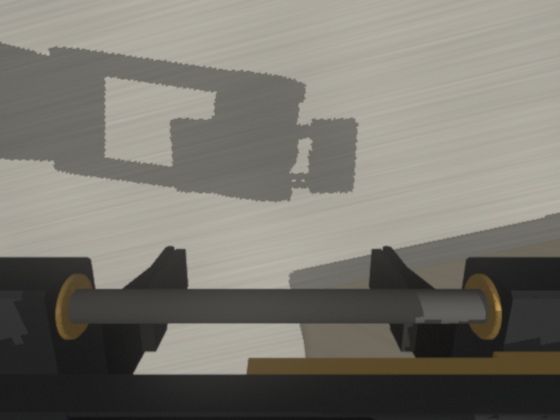

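Emit:
{"op": "step_arm", "data": {
  "plan": [
    [-0.03,[-0.336,0.487,0],-0.147],
    [-0.03,[-0.336,0.487,0],-0.147],
    [-0.03,[-0.336,0.487,0],-0.147],
    [-0.03,[-0.336,0.487,0],-0.147],
    [-0.03,[-0.336,0.487,0],-0.147],
    [-0.03,[-0.336,0.487,0],-0.147],
    [-0.03,[-0.336,0.487,0],-0.147],
    [-0.03,[-0.336,0.487,0],-0.147],
    [-0.03,[-0.336,0.487,0],-0.147],
    [-0.03,[-0.336,0.487,0],-0.147],
    [-0.03,[-0.336,0.487,0],-0.147],
    [-0.03,[-0.336,0.487,0],-0.147],
    [-0.03,[-0.336,0.487,0],-0.147],
    [-0.03,[-0.336,0.487,0],-0.147]
  ]
}}

```text
time_s: 2.85
tcp_pos: [539.7, 170.9, 222.7]
tool_rot: [180.0, -0.0, 90.1]
wrist_force: [0.5, -0.1, 1.6]
width: 44.7
```

Run:
```python
from h import *
s=arm.sense();print(s["time_s"],s["tcp_pos"],s["tool_rot"],s["width"])
m=arm.camera_model("wrist");im=arm.snapshot("wrist")
import pickle;pickle.dump(m,open("w1.pkl","wb"));np.save("w1.npy",im)
cv2.imwrite("pics/w1.png",im[:,:,::-1])
for t in ["dock","key_top","logger"]:
    print(t,[(np.round(d["rect"]).tolist(),round(d["p"],2)) for d in arm.search_frame(t,"wrist")[:3]])
```

```text
2.85 [539.66293225 170.88742361 222.6947709 ] [ 1.79989729e+02 -5.73966381e-03  9.01004543e+01] 44.72849504598194
dock [([220.0, 187.0, 334.0, 362.0], 0.64)]
key_top [([268.0, 209.0, 332.0, 285.0], 0.55)]
logger [([234.0, 284.0, 279.0, 328.0], 0.81)]
```

View pics/w1.png

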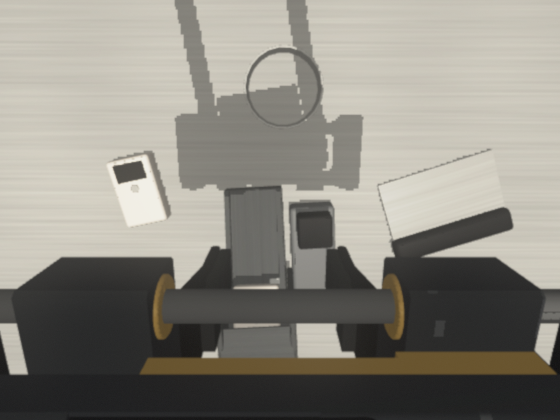

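The wrist view shows the chute's low end at row 187 (columns 226–283) and the key pad around (315,229). The logger is partly hidden behind the gripper bar. I'll zoom in to pick corners.

Run:
```python
import numpy as np,cv2
im=np.load("w1.npy")[175:290,210:350,::-1]
im=cv2.convertScaleAbs(im,alpha=2.0,beta=0)
o=cv2.resize(im,None,fx=5,fy=5,interpolation=cv2.INTER_CUBIC)
for k in range(0,140,20): cv2.putText(o,str(210+k),(k*5,10),0,.4,(0,0,255)); cv2.line(o,(k*5,0),(k*5,574),(0,0,255),1)
for k in range(0,115,20): cv2.putText(o,str(175+k),(0,k*5+10),0,.4,(0,255,0)); cv2.line(o,(0,k*5),(699,k*5),(0,255,0),1)
cv2.imwrite("pics/w1c.png",o)
```

```text
(no output)
```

View pics/w1c.png

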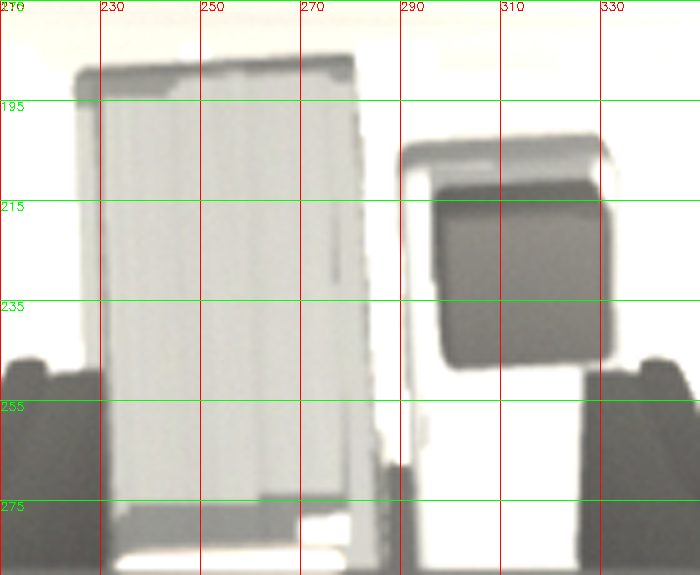

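```bash
cat > fit.py <<'E'
from h import *
import pickle
from scipy.optimize import least_squares
m=pickle.load(open("w1.pkl","rb"))
c,s=np.cos(.384),np.sin(.384)
def ch(x,y,z): return [x*c-z*s,y,50+x*s+z*c]
P=[[-67,43,47],[-67,77,47],[-33,43,47],[-33,77,47]]
U=[[297,217.5],[332,216.5],[299,248.8],[333,247.5]]
# rails at low end (top corners), width only partially along-slope reliable
P+=[ch(-95,28.5,6),ch(-95,-28.5,6)]; U+=[[280.5,188],[225.5,191]]
def w(p,P):
    a=p[2];R=np.array([[np.cos(a),-np.sin(a),0],[np.sin(a),np.cos(a),0],[0,0,1]])
    return np.array(P)@R.T+[p[0],p[1],0]
r=least_squares(lambda p:(proj(m,w(p,P))-U).ravel(),[635,145,0],x_scale=[1,1,.01],loss="soft_l1")
p=r.x;print("dock",p[:2],np.degrees(p[2]));print((proj(m,w(p,P))-U).round(1).tolist())
names={"key":[-50,60,47],"mid":[-50,30,37],"logger top L":ch(0,-22,20),"logger top R":ch(0,22,20),"pod front":[-70,36,24],"pod fr2":[-70,83,24],"railR(-20)":ch(-20,28.5,6),"railL":ch(-50,-28.5,6)}
for n,q in names.items(): print(n,w(p,[q])[0].round(1),proj(m,w(p,[q]))[0].round(1))
mt=arm.camera_model("top"); print("top key",proj(mt,w(p,[[-50,60,47]]))[0],"lip",proj(mt,w(p,[[-88,0,14]]))[0])
E
python3 fit.py
```

```text
dock [638.16895571 149.70604689] 3.2292258175314927
[[0.2, -0.4], [0.8, -1.2], [-0.4, 1.4], [0.3, 1.0], [0.0, -0.1], [-1.3, -0.1]]
key [584.9 206.8  47. ] [315.5 233. ]
mid [586.6 176.8  37. ] [284.3 231.2]
logger top L [631.9 127.3  68.5] [232.2 287.5]
logger top R [629.4 171.2  68.5] [278.6 285.2]
pod front [566.3 181.7  24. ] [289.  207.9]
pod fr2 [563.6 228.6  24. ] [335.5 205.5]
railR(-20) [615.8 177.   48.1] [284.4 262.9]
railL [591.2 118.5  36.8] [225.8 235.4]
top key [165.8715835  211.91200049] lip [189.90406426 226.82955978]
```

Emit:
{"op": "step_arm", "data": {
  "plan": [
    [-0.03,[0.006,0.047,0],-0.035],
    [-0.03,[0.006,0.047,0.04],-0.035],
    [-0.03,[0.006,0.047,0.08],-0.035],
    [-0.03,[0.006,0.047,0.12],-0.035],
    [-0.03,[0.006,0.047,0.15],-0.035],
    [-0.03,[0.006,0.047,0.165],-0.035],
    [-0.03,[0.006,0.047,0.165],-0.035],
    [-0.03,[0.006,0.047,0.165],-0.035]
  ]
}}

```text
time_s: 4.05
tcp_pos: [588.3, 176.6, 59.3]
tool_rot: [179.8, -0.0, 93.2]
wrist_force: [-0.5, 0.3, 0.0]
width: 44.8
```

Run:
```python
from h import *
s=arm.sense();print(s["time_s"],s["tcp_pos"],s["tool_rot"],s["width"],s["wrist_force"])
a=arm.snapshot("wrist")
t=cv2.resize(arm.snapshot("top")[140:240,130:250],(480,400),interpolation=cv2.INTER_CUBIC)
cv2.imwrite("pics/w2.png",a[:,:,::-1]); cv2.imwrite("pics/t2.png",t[:,:,::-1])
```

```text
4.05 [588.27109298 176.62668145  59.32107023] [ 1.79843664e+02 -1.69079120e-02  9.32007268e+01] 44.80933829766329 [-0.54441289  0.3127606   0.0354977 ]
```

View pics/w2.png

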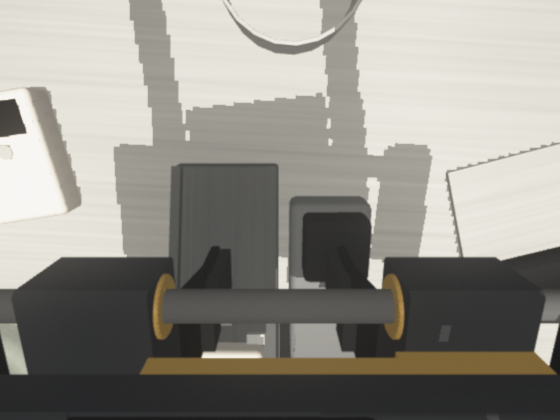

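The chute finger hangs in the middle of the channel (column ~222, channel 178–278). The key finger is over the pad at about (336,250). Pressing now.

Emit:
{"op": "step_arm", "data": {
  "plan": [
    [-0.03,[0,0,0.008],0],
    [-0.03,[0,0,0.012],0],
    [-0.03,[0,0,0.016],0],
    [-0.03,[0,0,0.019],0],
    [-0.03,[0,0,0.022],0],
    [-0.03,[0,0,0.023],0],
    [-0.03,[0,0,0.023],0],
    [-0.03,[0,0,0.023],0],
    [-0.03,[0,0,0.023],0]
  ]
}}

```text
time_s: 5.28
tcp_pos: [588.6, 176.7, 37.3]
tool_rot: [179.8, -0.0, 93.2]
wrist_force: [-4.0, -1.5, 8.8]
width: 45.1
```

Run:
```python
from h import *
s=arm.sense();print(s["time_s"],s["tcp_pos"],s["tool_rot"],s["width"],s["wrist_force"],s["wrist_torque"])
a=arm.snapshot("wrist")
cv2.imwrite("pics/w3.png",a[:,:,::-1])
print([(d["rect"],d["p"]) for d in arm.search_frame("logger","wrist")])
```

```text
5.275 [588.55858566 176.69048786  37.33556999] [ 1.79811544e+02 -2.11345576e-02  9.32006919e+01] 45.090745426791464 [-3.98400624 -1.49697994  8.82174634] [-0.0328919   0.61267866 -0.02163105]
[([202.8, 324.0, 258.2, 359.3], 0.97)]
```

View pics/w3.png

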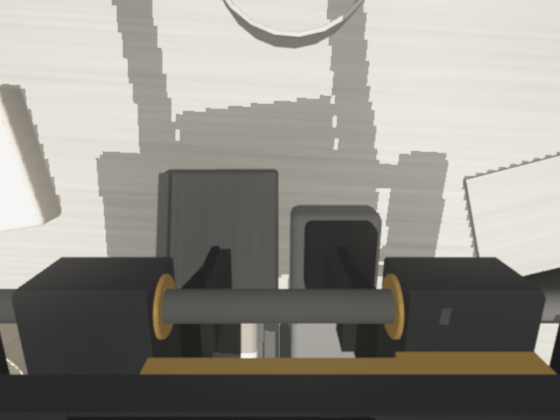

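In the wrist view, white logger is visible between the fingers at about (250,340), so it has probably moved. I'll check with the top view.

Run:
```python
from h import *
a=arm.snapshot("top");b=arm.snapshot("scene")
print([(d["rect"],d["p"]) for d in arm.search_frame("logger","top")],[(d["rect"],d["p"]) for d in arm.search_frame("logger","scene")])
f=lambda i,r,c:cv2.convertScaleAbs(cv2.resize(i[r:r+75,c:c+75],(400,400),interpolation=cv2.INTER_CUBIC),alpha=1.7)
old=cv2.imread("pics/scene0.png")[:,:,::-1]
o=np.hstack([f(a,150,145),f(b,150,310)])
cv2.imwrite("pics/t3.png",o[:,:,::-1])
s=arm.sense();print(s["tcp_pos"],s["wrist_force"])
```

```text
[([182.4, 180.2, 192.9, 189.0], 0.45)] []
[588.56652121 176.68919787  37.35056806] [-2.87978634 -0.8245974   7.59641961]
```

View pics/t3.png

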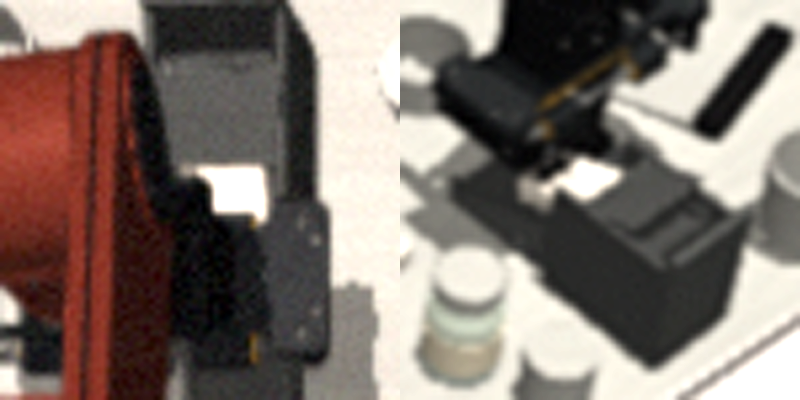

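```bash
sed -i 's/^mt=.*//' fit.py
cat >> fit.py <<'E'
mw=arm.camera_model("wrist");ms=arm.camera_model("scene")
for sx in [0,-10,-22,-34]:
    q=w(p,[ch(sx,-22,20),ch(sx,22,20),ch(sx,-22,0),ch(sx,22,0)])
    print(sx,"wrist",proj(mw,q).round().tolist(),"scene crop",((proj(ms,q)-[310,150])*400/75+[400,0]).round().tolist())
E
python3 fit.py | tail -4
python3 - <<'E'
import cv2
i=cv2.imread("pics/w3.png")[230:370,150:400]
i=cv2.convertScaleAbs(cv2.resize(i,None,fx=3,fy=3,interpolation=cv2.INTER_CUBIC),alpha=2.5)
cv2.imwrite("pics/w3c.png",i)
E
```

```text
0 wrist [[158.0, 385.0], [261.0, 385.0], [171.0, 370.0], [263.0, 370.0]] scene crop [[545.0, 191.0], [591.0, 160.0], [550.0, 217.0], [596.0, 185.0]]
-10 wrist [[159.0, 361.0], [261.0, 361.0], [172.0, 348.0], [263.0, 348.0]] scene crop [[535.0, 187.0], [580.0, 156.0], [540.0, 213.0], [585.0, 181.0]]
-22 wrist [[160.0, 332.0], [261.0, 332.0], [173.0, 323.0], [263.0, 323.0]] scene crop [[522.0, 183.0], [568.0, 152.0], [527.0, 208.0], [573.0, 177.0]]
-34 wrist [[161.0, 304.0], [261.0, 304.0], [173.0, 298.0], [263.0, 298.0]] scene crop [[509.0, 178.0], [555.0, 147.0], [515.0, 203.0], [560.0, 172.0]]
```

View pics/w3c.png

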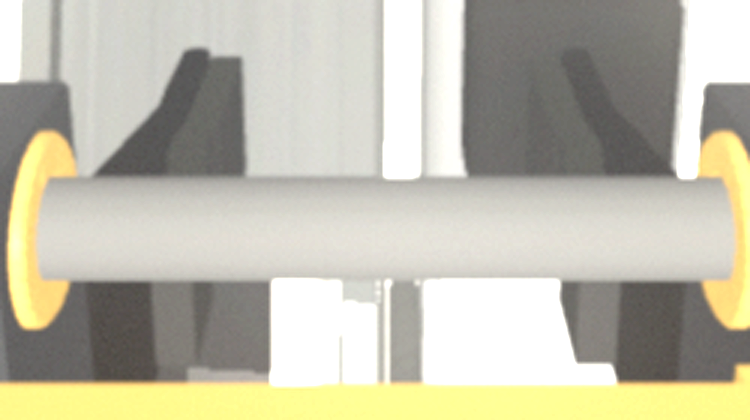

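Emit:
{"op": "step_arm", "data": {
  "plan": [
    [-0.03,[0,0,0.001],0],
    [-0.03,[0,0,0.001],0],
    [-0.03,[0,0,0.001],0],
    [-0.03,[0,0,0.001],0]
  ]
}}

```text
time_s: 6.08
tcp_pos: [588.6, 176.7, 37.3]
tool_rot: [179.8, -0.0, 93.2]
wrist_force: [-4.6, -1.4, 10.0]
width: 44.5
```

```bash
cat >> fit.py <<'E'
for z in [47,42,39,37]: print(z,proj(mw,w(p,[[-67,43,z],[-67,77,z]])).round(1).tolist())
print("tips at chute frame", (np.array(arm.sense()["tcp_pos"])-[p[0],p[1],0]))
print(arm.sense()["wrist_force"],arm.sense()["wrist_torque"],arm.sense()["tcp_pos"])
im=arm.snapshot("wrist"); np.save("w4.npy",im)
print(arm.search_frame("key_top","wrist"),arm.search_frame("logger","wrist"))
g=cv2.cvtColor(im,cv2.COLOR_RGB2GRAY)
print("row235",g[235,285:390].tolist());print("col320",g[195:245,318].tolist());print("col365",g[195:245,362].tolist())
E
python3 fit.py | tail -9
```

```text
42 [[308.1, 232.9], [383.3, 232.8]]
39 [[307.6, 230.7], [381.5, 230.6]]
37 [[307.3, 229.2], [380.3, 229.2]]
tips at chute frame [-49.58547229  26.99814417  37.32594574]
[-4.61366214 -1.41597075  9.97527524] [0.01381734 0.69494119 0.00156303] [588.58348342 176.70419106  37.32594574]
[{'rect': [302.1, 221.2, 377.9, 288.9], 'p': 0.81}] [{'rect': [203.0, 322.1, 257.8, 358.4], 'p': 0.8}]
row235 [148, 148, 149, 148, 133, 101, 82, 86, 93, 96, 98, 100, 101, 103, 104, 104, 104, 103, 96, 74, 48, 44, 45, 48, 47, 47, 48, 49, 49, 49, 48, 49, 49, 47, 48, 47, 49, 48, 48, 47, 47, 47, 47, 47, 47, 48, 49, 47, 47, 47, 47, 48, 47, 48, 48, 47, 48, 49, 49, 49, 48, 48, 49, 48, 48, 48, 49, 48, 49, 49, 50, 49, 49, 50, 50, 50, 51, 49, 51, 51, 50, 52, 51, 52, 52, 52, 52, 53, 53, 52, 51, 54, 69, 90, 105, 156, 214, 230, 231, 231, 231, 228, 209, 163, 155]
col320 [152, 152, 153, 153, 154, 155, 154, 154, 152, 139, 107, 85, 83, 84, 85, 85, 84, 85, 87, 89, 92, 98, 100, 101, 95, 75, 51, 46, 46, 46, 47, 45, 46, 45, 46, 47, 48, 48, 47, 48, 47, 48, 47, 48, 46, 47, 48, 46, 47, 46]
col365 [155, 155, 155, 155, 154, 156, 156, 156, 155, 142, 111, 90, 87, 87, 88, 87, 87, 87, 90, 92, 95, 98, 102, 103, 96, 77, 54, 50, 50, 49, 50, 49, 50, 50, 49, 50, 50, 50, 51, 51, 49, 51, 49, 49, 51, 49, 49, 49, 48, 49]
```

Emit:
{"op": "step_arm", "data": {
  "plan": [
    [-0.03,[0,0,0.002],0],
    [-0.03,[0,0,0.002],0],
    [-0.03,[0,0,0.002],0],
    [-0.03,[0,0,0.002],0],
    [-0.03,[0,0,0.002],0],
    [-0.03,[0,0,0.002],0]
  ]
}}

```text
time_s: 6.98
tcp_pos: [588.7, 176.7, 37.2]
tool_rot: [179.8, -0.0, 93.2]
wrist_force: [-6.8, -2.2, 15.4]
width: 44.6
```

Run:
```python
from h import *
for i in range(4):
    arm.snapshot("wrist"); s=arm.sense(); print(s["time_s"],s["tcp_pos"].round(2),s["wrist_force"].round(2),s["wrist_torque"].round(3),s["width"])
print(arm.search_frame("logger","wrist"))
```

```text
7.025 [588.68 176.73  37.2 ] [-7.02 -2.52 15.35] [-0.011  1.332  0.165] 45.02288159762283
7.075 [588.68 176.72  37.2 ] [-7.21 -1.69 15.71] [0.037 1.314 0.095] 44.72494930131932
7.125 [588.69 176.7   37.21] [-7.38 -2.24 15.36] [-0.023  1.279  0.135] 45.01540754232994
7.175 [588.66 176.7   37.18] [-6.76 -2.82 15.65] [0.01  1.267 0.079] 44.566931773659796
[{'rect': [201.9, 324.4, 257.8, 357.4], 'p': 0.58}]
```

```bash
python3 -c "
from cell import arm
print(arm.hand_in()); s=arm.sense(); print(s['time_s'],s['tcp_pos'],s['wrist_force'])"
```

```text
the job is handed in; nothing more can be done
None
the job is handed in; nothing more can be done
```

I ejected the logger and handed the job in at about 7.2 s, with one finger holding the key down and the other in the chute to stop the logger. The hand-in gives no verdict, so the points below rest on my last readings.

- **Dock position:** I fitted it from one wrist picture: x 638, y 150 mm, turned 3.2°. Pixel errors were under 1.5, and it agreed with the top view.
- **Key:** The fingertips stopped at z = 37.2 mm, which is about 9.8 of the 10 mm travel. Pushing harder raised the force from 9 to 15 N while the tip moved only about 0.1 mm, so the key is at its stop. The pad's size in the picture fits this too.
- **Sideways force:** A force of up to 7 N in −x built up with the press. The wrist moments suggest it is friction at the key finger; I did not check further.
- **Logger:** The wrist and scene views put its front end about 26–40 mm down the chute, and the finger's position predicts about 34 mm. It stayed in the same place in pictures taken about 2 s apart.
- **Not confirmed:** The gripper bar hid the logger's front edge, so I did not see the finger touching it. I could not measure the small contact force on the logger separately from the key force.
- **Other things on the bench:** The arm's planned path stayed clear of all the other objects. I did not measure their positions again at the end.

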